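# Take off the transport bar and screw the canister lid down snug

## Robot

A 6-joint arm with a two-finger parallel gripper is mounted at the origin on the work surface. World frame = base frame: x ahead of the robot, y to its left, z up, the work surface at z = 0. Lengths are in m, angles in rad, forces in N, time in s.
With the tool pointing down it reaches from about 0.325 to 0.9 m from the base axis. Payload 6.1 kg.
Tool frame: the origin (TCP) lies between the finger pads; the fingertips stand 22 mm ahead of it and the grasp point (between the pads) lies 3 mm ahead of it; x points along the fingers, y is the direction in which the jaws open and shut, and the axes are right-handed (so a half turn about x gives the same grasp; the last joint's range is limited). The gripper opens to 87 mm and grips with 3 to 60 N. Pads are 19 mm wide; open, the fingers measure 117 mm over their backs; the gripper's body (75 mm by 190 mm) begins 51 mm behind the grasp point.
Start: joints at [1.11, 0.22, 1.526, -0, 1.395, -0.126], TCP at [0.205, 0.59, 0.245] pointing down, gripper open.
Joint ranges: [-2.98, 2.98], [-0.91, 2.08], [0.09, 2.57], [-1.24, 4.39], [0.2, 2.65], [-2.68, 2.68]. Speed limits (rad/s): [2.57, 2.57, 3.01, 3.14, 3.14, 3.14].

## Interface

Orientations are given as a unit quaternion [w, x, y, z].
In Python, from plant import arm gives the robot as it stands.
- The arm moves only by the tool arm_command, never from a script. Its argument "steps" is a list of rows, each a list of 7 numbers: the shift along the tool's x, y, z in units of 0.25 m (1.0 is 0.25 m), then the turn, a rotation vector about the tool's x, y, z in units of 360 degrees (1.0 is 360 degrees), then the gripper command: -1 is fully open, 1 is shut, values between are in proportion. In form: [[tx, ty, tz, rx, ry, rz, hand], ...]. A call has exactly 10 rows; each row is the pose to reach, as a shift and turn from the pose measured when the call began, along the tool's axes at that moment, turning the shorter way round; what a row does not reach only later rows make up. A row lasts 1/12 s, in which the tool goes at most 41.7 mm and 7.16 degrees, less where a joint would pass 70% of its speed; a pose out of reach is approached as far as the arm can. A call with a number of a shift or a turn outside -1 to 1 is refused whole. A call with a gripper value outside its range is refused whole. The fingers move at their own pace and stop on an object; the grip force is fixed at half the most. Time passes only in rows, so rows that repeat a pose let the fingers close, or fill a call up. It gives the time, the measured TCP pose, the force and the opening at its end, in the units of the state.
- arm.get_state(): the state, without advancing time (a new reading comes with each control period).
- arm.get_image(name): name is "scene" or "side" or "wrist"; returns a dict with "pixels" (420x560x3 uint8, red, green, blue), "depth" (420x560 float32, m along the optical axis (not along the pixel's ray), 0 where there is no reading), "vfov" (degrees; the focal length in pixels is half the picture's height over the tangent of half this angle, whatever the lens; pixels are square), "cx", "cy" (the principal point, pixels), "rvec" (rotation vector, rad) and "tvec" (3), from world to camera coordinates, as OpenCV has them; the wrist camera has in their place "mount" (4x4, takes a point from camera to tool coordinates, whose origin is the TCP and whose axes are the tool frame's). Camera axes: x right, y down, z forward; pixel columns grow to the right and rows downward; lengths in m; the calibration is good to about 2 mm. A picture is of the moment at which its call begins: read the wrist's pose just before it.
- arm.sign_off(): hands the job in, once; it reports no verdict.
Trained networks look in a picture, given as the dict that the camera call returned (one of the last four; its "shot" number tells which), for a name from the list of things; names that differ only in an ending like _2 or _b are one class to them, and where a whole thing is asked for, a point or a joint stands for the part that bears it (a point fixed in the world has none). Each returns a list of dicts, best first, with "p" (0 to 1); they miss things now and then, are a little off and sometimes report something else, mostly with a low value. They report only what shows in the picture. A call takes as long as a camera call.
- arm.outline_of(picture, thing): "pixels" (420x560 bool, what is visible of it) and "bbox" ([left, top, right, bottom] in pixels, round what is visible of it).
The state is a dict: "time_s": time; "qpos": joint angles; "dq": joint speeds; "joint_efforts": joint torques, N m; "tcp_pos": TCP position; "tool_rot": TCP orientation; "force": force on the tool from outside, world axes, zero at the start; "moment": the same for the moment, N m; "grip_width": opening from 0.0 (shut) to 1.0 (fully open).
Only numpy, scipy, OpenCV 4.12 (cv2) and the standard library are available. Lean on these libraries where they do the work, as an engineer would, in place of code of your own. Each camera call takes 0.05 s, during which the arm holds its last target.

## Task

This dosing stand has just come off the truck: slide its transport bar along its keyhole slot until the stud's head is at the wide end, lift the bar free and lay it gently and flat, fin up, in the sheet pan. Then screw the canister's lid down clockwise until the torque rises and it is snug on its seal, without overtightening it, and let go. Leave the other things on the cart where they are.

Things in the scene. Friction and masses are not known exactly. Their poses are not given: they have to be found in the camera images.
- stand: Dosing stand, bolted down: steel base 130 x 250 x 15 mm (x, y, z); round steel canister in its middle, 92 mm across, flat shoulder 94 mm high with a small dark raised mark on its -x side, neck 44 mm across; a 22 mm round post at each end (y = +95 and -95 mm), tops 160 mm high. Origin: centre of the base's underside, at table height, on the canister's axis; z up.
- stud (a point): Stud on top of the stand's +y post; this point is on its axis at the post's top (160 mm high). Shank 10 mm across and 9 mm high, then a head 18 mm across and 6 mm high.
- bar_grip (a point): Centre of the fin (12 mm thick along x, 50 mm long along y, 34 mm high) upright on the middle of the loose transport bar; the bar's underside is 23 mm below this point, the fin's top 17 mm above. The bar starts along the stand's y on both posts, over the lid, this point about 14 mm to +y of the stand's centre. Axes: the bar's (y along it, keyhole near its +y end, z up).
- bar: The same bar: steel plate 44 x 260 x 6 mm (x, y, z), about 0.22 kg; origin under its centre, below the fin. Keyhole: slot 14 mm wide, starting around the shank (81 mm to +y), widening to a hole 26 mm across centred 28 mm farther to +y (at 109 mm). So slide the bar 28 mm towards its own -y (plain end), then lift over 20 mm to clear the stud.
- lid_center (a point): Centre of the canister's captive round black ribbed screw lid, 56 mm across, 28 mm high, on the stand's axis, 18 to 24 mm below the bar. Sinks 1.5 mm per rad turned clockwise (from above). The pale raised rib on its top points outwards to the mark on the shoulder just when the seal begins to bite; snug is 3 to 34 degrees beyond. The shoulder is 14 mm or more below its underside.
- pan_in (a point): Centre of the inner floor of the fixed dark steel sheet pan, 240 mm (x) by 340 mm (y) outside, walls 4 mm thick, 18 mm high in all, floor 4 mm above the table. Axes: those of the pan; there is room for the bar lying along the pan's y.
- lid (a joint): Turn of the lid on its thread, rad, growing as it is screwed down clockwise; starts at 0.6 to 1.3, and stays at 2.6 once the thread is fully run down, where the seal begins to bite. It runs with a light torque of 0.06 N m up to there and stays where it is left.
- seal (a joint): How far, rad, the lid has been turned on clockwise past the point where the seal begins to bite (0 while the lid is loose). This takes 0.45 N m to start and 0.7 N m more per rad; it stays where it is left. Snug: 0.04 to 0.60. Overtightened: above 0.60.
- pot: Bystander: open steel pot, 150 mm across, 100 mm high; origin under its centre.
- flange: Bystander: dark steel pipe flange, 84 mm across its foot, 55 mm high; origin under its centre.
- collar: Bystander: loose steel collar (ring), 68 mm across, 16 mm high; origin under its centre.
- spanner: Bystander: flat steel spanner, 180 mm long along its x, 8 mm thick; origin under its middle.
- jar: Bystander: closed white jar, 76 mm across, 110 mm high; origin under its centre.
- carton: Bystander: cardboard carton 90 x 120 x 70 mm; origin under its centre.

How it is judged:
By the outcome, as a careful person would: the job done as asked, in the order asked, and still so for the second after the job is handed in, with the robot touching nothing.
It also fails if it takes over 67 s, if anything falls off the work surface, if the arm or the gripper's body presses on something with over 40 N, if the wrist force passes 120 N, or if a joint passes its speed limit or range.

## Working session

There is one attempt and no reset: what is moved stays moved. The work goes in short steps, Python scripts to look and compute and a tool call to move; the robot and the scene stay as the last step left them, time stands still between calls to the robot, and variables do not carry over. Pictures are saved under pics/ and viewed, and the job is handed in when it is done.

Besides the shell and the picture viewer there is one more tool, called after "Call:" by a JSON object that holds its "api" and its "payload", one argument or row to a line. arm_command: Moves the arm, as the interface text tells. Its arguments: {"type":"object","properties":{"steps":{"type":"array"}},"required":["steps"]}

```bash
mkdir -p pics; ls; cat > h.py <<'E'
import numpy as np, cv2, pickle
from scipy.spatial.transform import Rotation as R
from plant import arm
def Rq(q): return R.from_quat([q[1],q[2],q[3],q[0]])
def cam(im,st=None):
    f=im["pixels"].shape[0]/2/np.tan(np.radians(im["vfov"])/2)
    K=np.array([[f,0,im["cx"]],[0,f,im["cy"]],[0,0,1]])
    if "mount" in im:
        T=np.eye(4);T[:3,:3]=Rq(st["tool_rot"]).as_matrix();T[:3,3]=st["tcp_pos"]
        C=T@np.array(im["mount"])
    else:
        M=np.eye(4);M[:3,:3]=cv2.Rodrigues(np.array(im["rvec"],float))[0];M[:3,3]=np.ravel(im["tvec"]);C=np.linalg.inv(M)
    return K,C
def cloud(im,st=None):
    K,C=cam(im,st);d=im["depth"];v,u=np.mgrid[:d.shape[0],:d.shape[1]]
    p=np.stack([(u-K[0,2])/K[0,0]*d,(v-K[1,2])/K[1,1]*d,d],-1)
    P=p@C[:3,:3].T+C[:3,3]; P[d<=0]=np.nan
    return P
def ray(im,u,v,z,st=None):
    K,C=cam(im,st);r=C[:3,:3]@np.array([(u-K[0,2])/K[0,0],(v-K[1,2])/K[1,1],1]);return C[:3,3]+r*(z-C[2,3])/r[2]
def proj(im,P,st=None):
    K,C=cam(im,st);p=np.linalg.inv(C)@np.r_[P,1];return K[0,0]*p[0]/p[2]+K[0,2],K[1,1]*p[1]/p[2]+K[1,2]
def save(im,n): cv2.imwrite("pics/"+n+".png",im["pixels"][:,:,::-1])
E
python3 - <<'E'
from h import *
s=arm.get_state();print(s)
for n in["scene","side","wrist"]:
    s=arm.get_state();im=arm.get_image(n);save(im,n+"0");print(n,{k:v for k,v in im.items() if k not in("pixels","depth")})
    pickle.dump((im,s),open(n+"0.pkl","wb"))
    P=cloud(im,s)
    if n!="wrist" or 1:
      for t in["stand","bar","lid_center","pan_in","stud","bar_grip","pot","carton","jar"]:
        for o in arm.outline_of(im,t)[:1]:
            q=P[o["pixels"]];q=q[~np.isnan(q[:,0])]
            print(t,round(o["p"],2),o["bbox"],np.median(q,0).round(3) if len(q) else "",np.percentile(q,[2,98],0).round(3).tolist() if len(q) else "")
E
```

```text
pics
{'time_s': 0.0, 'qpos': array([ 1.10987909e+00,  2.21260524e-01,  1.52760053e+00, -8.08127805e-06,
        1.39467317e+00, -1.26110176e-01]), 'dq': array([-1.05961298e-03, -4.26647625e-04, -7.39605625e-05,  7.32342871e-04,
        1.35147871e-04, -7.16157492e-04]), 'joint_efforts': array([-1.07983742e-03, -4.94601452e+01, -3.87374246e+01,  6.99139293e-02,
        5.70381980e-02, -1.96998653e-04]), 'tcp_pos': array([0.20512418, 0.58977896, 0.24342149]), 'tool_rot': array([ 0.69702579,  0.11716161,  0.6974176 , -0.11847742]), 'force': array([0.0954134 , 0.41734937, 0.18613791]), 'moment': array([-0.00840803,  0.01720705,  0.06269415]), 'grip_width': 1.00149202851832}
scene {'vfov': 53.58818105826958, 'cx': 279.37016065349826, 'cy': 208.3095846257347, 'rvec': array([ 1.77127311,  1.57011949, -0.76306802]), 'tvec': array([-0.16839684, -0.25615061,  1.43554919]), 'shot': 1}
stand 0.57 [237.3, 159.8, 349.6, 261.6] [0.543 0.135 0.019] [[0.45, 0.027, 0.003], [0.605, 0.263, 0.141]]
bar 0.71 [244.7, 157.4, 351.5, 193.2] [0.518 0.148 0.166] [[0.227, 0.041, -0.0], [0.57, 0.296, 0.2]]
lid_ce
[... 1681 characters left out ...]
037, 0.0], [0.842, 0.186, 0.099]]
carton 0.97 [327.4, 226.6, 382.6, 276.9] [ 0.759 -0.104  0.067] [[0.711, -0.159, 0.002], [0.829, -0.033, 0.073]]
jar 0.73 [209.4, 136.4, 229.0, 172.8] [0.539 0.435 0.079] [[0.508, 0.421, 0.011], [0.575, 0.483, 0.112]]
wrist {'vfov': 58.035688159073715, 'cx': 281.98822636506367, 'cy': 215.66075759736756, 'mount': array([[-2.95301586e-04, -2.82582400e-01,  9.59242983e-01,
        -1.39291147e-01],
       [ 9.99999614e-01, -8.76820772e-04,  4.95467310e-05,
         7.74107884e-04],
       [ 8.27083138e-04,  9.59242628e-01,  2.82582550e-01,
        -7.86045754e-02],
       [ 0.00000000e+00,  0.00000000e+00,  0.00000000e+00,
         1.00000000e+00]]), 'shot': 3}
```

```bash
python3 - <<'E'
from h import *
a=cv2.imread("pics/scene0.png");b=cv2.imread("pics/side0.png")
cv2.imwrite("pics/c1.png",cv2.resize(a[120:380,100:480],None,fx=2,fy=2,interpolation=3))
cv2.imwrite("pics/c2.png",cv2.resize(b[120:420,150:450],None,fx=2,fy=2,interpolation=3))
im,s=pickle.load(open("scene0.pkl","rb"))
for n in["scene0","side0"]:
    im,s=pickle.load(open(n+".pkl","rb"));P=cloud(im,s).reshape(-1,3)
    w=(P[:,0]>.42)&(P[:,0]<.62)&(P[:,1]>0)&(P[:,1]<.3)
    f=P[w&(P[:,2]>.175)]; pl=P[w&(P[:,2]>.155)&(P[:,2]<.172)]
    for q,m in((f,"fin"),(pl,"plate")):
        r=cv2.minAreaRect(q[:,:2].astype(np.float32)*1000);print(n,m,len(q),r,np.percentile(q[:,2],[5,50,95]).round(4),q.mean(0).round(4))
    w=(P[:,1]<-.05)&(P[:,1]>-.5)&(P[:,0]>.3)&(P[:,0]<.72)&(P[:,2]>.012)&(P[:,2]<.022)
    q=P[w];print("pan rim",cv2.minAreaRect(q[:,:2].astype(np.float32)*1000))
E
```

```text
scene0 fin 259 ((500.0516662597656, 186.6554718017578), (13.631633758544922, 111.81396484375), 21.504085540771484) [0.176  0.1907 0.2005] [0.513  0.1597 0.1898]
scene0 plate 1270 ((509.3235778808594, 157.96859741210938), (48.58543395996094, 261.2576599121094), 21.31420135498047) [0.1614 0.1658 0.1678] [0.5195 0.1455 0.1655]
pan rim ((524.7000732421875, -265.1398620605469), (244.8855438232422, 340.80419921875), 13.408394813537598)
side0 fin 123 ((496.2644958496094, 183.4703826904297), (13.599869728088379, 108.7686767578125), 19.84679412841797) [0.176  0.1943 0.2006] [0.5049 0.1561 0.1912]
side0 plate 902 ((507.1092834472656, 157.6627960205078), (49.33229064941406, 262.94049072265625), 21.112655639648438) [0.1602 0.1642 0.1681] [0.5101 0.1413 0.1642]
pan rim ((577.5308837890625, -251.66151428222656), (356.40185546875, 341.55548095703125), 13.337629318237305)
```

View pics/c1.png

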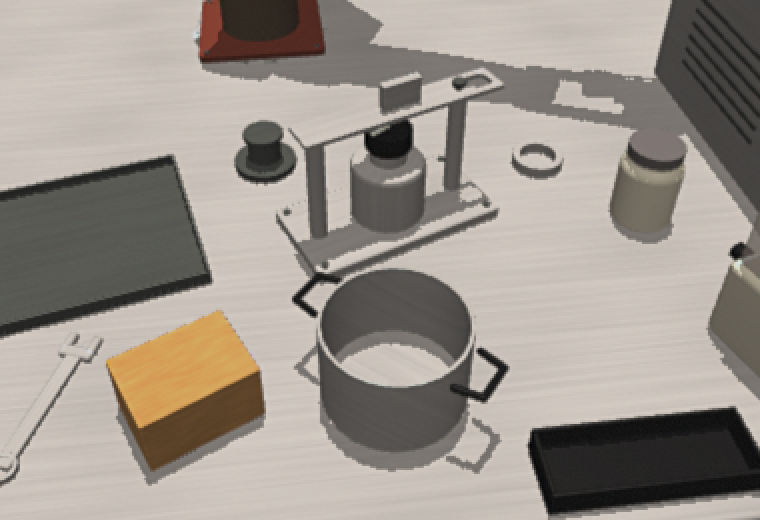

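View pics/c2.png

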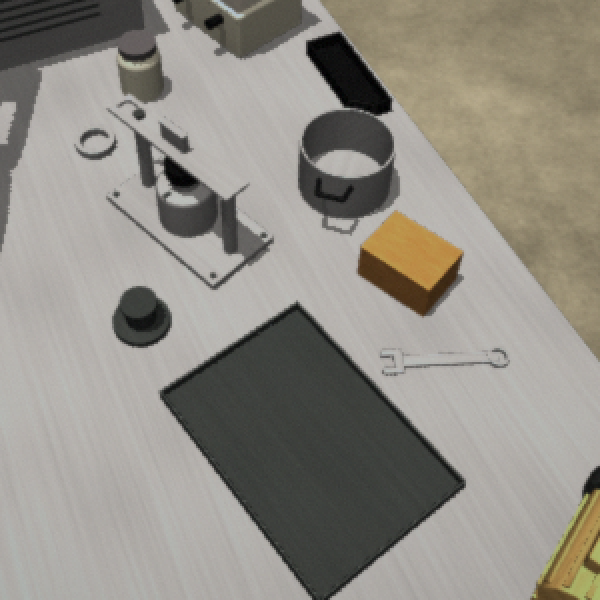

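View pics/wrist0.png

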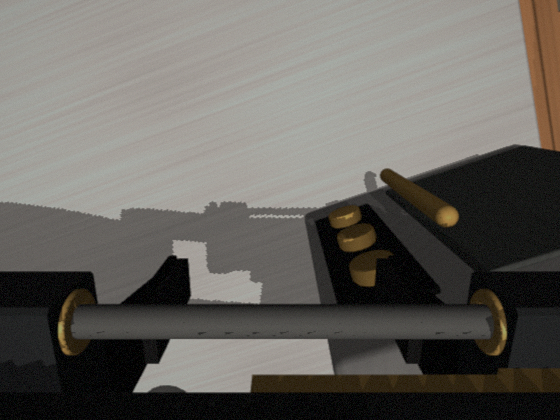

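The scene picture shows the stand with the bar (fin around px 300,166; keyhole end on the far right, px 340,160), the pan at left and the flange between them. The stand is rotated by about 21°. Next I refine the fin and pan poses.

```bash
cat >> h.py <<'E'
def toolR(ydir_deg):
    a=np.radians(ydir_deg);x=np.array([0,0,-1.]);y=np.array([np.cos(a),np.sin(a),0]);return R.from_matrix(np.stack([x,y,np.cross(x,y)],1))
def row(pos,Rt,s=None):
    s=s or arm.get_state();R0=Rq(s["tool_rot"]);d=R0.inv().apply(np.array(pos)-s["tcp_pos"])/.25;r=(R0.inv()*Rt).as_rotvec()/2/np.pi
    return np.r_[d,r].round(4).tolist()
E
python3 - <<'E'
from h import *
s=arm.get_state();M=Rq(s["tool_rot"]).as_matrix();print("toolaxes",M.round(3).tolist())
for n in["scene0","side0"]:
    im,s=pickle.load(open(n+".pkl","rb"));P=cloud(im,s).reshape(-1,3)
    w=(P[:,0]>.47)&(P[:,0]<.57)&(P[:,1]>0.1)&(P[:,1]<.22)
    for lo,hi in((.180,.192),(.1965,.204),(.162,.169)):
        q=P[w&(P[:,2]>lo)&(P[:,2]<hi)]
        print(n,lo,len(q),cv2.minAreaRect(q[:,:2].astype(np.float32)*1000),q.mean(0).round(4))
    w=(P[:,1]<-.05)&(P[:,1]>-.5)&(P[:,0]>.3)&(P[:,0]<.70)
    q=P[w&(P[:,2]>.013)&(P[:,2]<.021)]
    q=q[(q[:,0]-.525)*np.cos(np.radians(13.4))+(q[:,1]+.265)*np.sin(np.radians(13.4))<.13]
    print("rim",cv2.minAreaRect(q[:,:2].astype(np.float32)*1000))
    w=(P[:,1]<-.17)&(P[:,1]>-.36)&(P[:,0]>.48)&(P[:,0]<.58)
    print("floor",np.median(P[w],0))
    # stand base top, canister
    w=(P[:,0]>.38)&(P[:,0]<.65)&(P[:,1]>-.03)&(P[:,1]<.32)&(P[:,2]>.011)&(P[:,2]<.019)
    print("base",cv2.minAreaRect(P[w][:,:2].astype(np.float32)*1000))
    # post tops etc: flange
    w=(P[:,0]>.35)&(P[:,0]<.55)&(P[:,1]>-.2)&(P[:,1]<.1)&(P[:,2]>.03)&(P[:,2]<.075)
    print("flange",np.median(P[w],0),P[w].max(0))
E
```

```text
toolaxes [[-0.0, 0.329, 0.944], [0.0, 0.944, -0.329], [-1.0, 0.0, -0.0]]
scene0 0.18 89 ((514.97607421875, 158.7259521484375), (10.477334022521973, 49.3782958984375), 12.049623489379883) [0.5152 0.1572 0.1859]
scene0 0.1965 86 ((511.2725524902344, 157.1355743408203), (12.91608715057373, 48.263999938964844), 22.942583084106445) [0.512  0.1568 0.1993]
scene0 0.162 529 ((509.57421875, 159.46661376953125), (46.8328971862793, 140.29058837890625), 21.217267990112305) [0.5163 0.1572 0.1658]
rim ((524.5576171875, -265.173828125), (244.59263610839844, 340.80419921875), 13.408394813537598)
floor [ 0.53243006 -0.26615529  0.00386958]
base ((459.40228271484375, 121.68897247314453), (254.67031860351562, 250.313720703125), 21.335500717163086)
flange [ 0.39813455 -0.0019162   0.05416669] [0.5493225 0.0999865 0.0734806]
side0 0.18 40 ((503.1903381347656, 154.0000457763672), (11.242231369018555, 49.438777923583984), 33.109134674072266) [0.5045 0.1517 0.1857]
side0 0.1965 47 ((505.8600769042969, 157.4109649658203), (12.887972831726074, 50.566856384277344), 23.083831787109375) [0.5072 0.155  0.1985]
side0 0.162 315 ((506.4306945800781, 158.451904296875), (46.297218322753906, 135.3157958984375), 21.68269920349121) [0.5059 0.1495 0.1648]
rim ((521.6470336914062, -264.923095703125), (241.45584106445312, 341.54107666015625), 13.354707717895508)
floor [ 0.52920439 -0.27188749  0.00285633]
base ((456.87359619140625, 121.35490417480469), (250.4195098876953, 250.81068420410156), 21.193634033203125)
flange [0.3907993  0.00050818 0.05304105] [0.5494852  0.09995461 0.07478244]
```

```bash
python3 - <<'E'
from h import *
print(row([.2051,.5898,.30],toolR(70.8)));print(row([.5083,.1576,.30],toolR(21.3)))
im,s=pickle.load(open("scene0.pkl","rb"));P=cloud(im,s)
w=(P[...,0]>.1)&(P[...,0]<.4)&(P[...,1]>.1)&(P[...,1]<.7);print(np.nanpercentile(P[w],[1,50,99,99.9],0).round(3))
E
```

```text
[-0.2218, -0.0022, -0.0003, 0.0001, -0.0, -0.0]
[-0.2219, -1.2366, 1.7132, 0.1376, -0.0, 0.0]
[[ 0.105  0.11  -0.003]
 [ 0.257  0.551  0.002]
 [ 0.397  0.686  0.446]
 [ 0.4    0.698  0.455]]
```

Call:
{"api": "arm_command", "payload": {
  "steps": [
    [-0.22, 0, 0, 0, 0, 0, -1],
    [-0.22, 0, 0, 0, 0, 0, -1],
    [-0.22, -0.1, 0.14, 0.015, 0, 0, -1],
    [-0.22, -0.2, 0.28, 0.03, 0, 0, -1],
    [-0.22, -0.3, 0.42, 0.045, 0, 0, -1],
    [-0.22, -0.4, 0.56, 0.06, 0, 0, -1],
    [-0.22, -0.5, 0.7, 0.075, 0, 0, -1],
    [-0.22, -0.6, 0.84, 0.09, 0, 0, -1],
    [-0.22, -0.7, 0.97, 0.1, 0, 0, -1],
    [-0.22, -0.7, 0.97, 0.11, 0, 0, -1]
  ]
}}

```text
time_s: 2.33
tcp_pos: [0.3803, 0.341, 0.3005]
tool_rot: [0.616, 0.35, 0.613, -0.349]
force: [-0.6, 0.2, 1.0]
grip_width: 1.004
```

```bash
python3 - <<'E'
from h import *
s=arm.get_state();print(s["tcp_pos"],s["qpos"],s["time_s"]);print(row([.5083,.1576,.28],toolR(21.3)))
E
```

```text
[0.38034061 0.34101576 0.30049016] [ 0.57824769 -0.08988872  1.74786375 -0.00283043  1.48118271  0.04150104] 2.3333
[0.0845, 0.0643, 0.892, 0.0263, 0.0004, -0.0004]
```

Call:
{"api": "arm_command", "payload": {
  "steps": [
    [0, 0.01, 0.15, 0.005, 0, 0, -1],
    [0.0, 0.02, 0.3, 0.01, 0, 0, -1],
    [0.02, 0.03, 0.45, 0.015, 0, 0, -1],
    [0.04, 0.045, 0.6, 0.02, 0, 0, -1],
    [0.06, 0.055, 0.75, 0.026, 0, 0, -1],
    [0.085, 0.064, 0.88, 0.0263, 0, 0, -1],
    [0.085, 0.064, 0.892, 0.0263, 0, 0, -1],
    [0.085, 0.064, 0.892, 0.0263, 0, 0, -1],
    [0.085, 0.064, 0.892, 0.0263, 0, 0, -1],
    [0.085, 0.064, 0.892, 0.0263, 0, 0, -1]
  ]
}}

```text
time_s: 3.17
tcp_pos: [0.508, 0.1586, 0.2805]
tool_rot: [0.585, 0.399, 0.583, -0.398]
force: [-1.1, -0.7, -0.2]
grip_width: 1.003
```

```bash
python3 - <<'E'
from h import *
s=arm.get_state();im=arm.get_image("wrist");save(im,"w1");pickle.dump((im,s),open("w1.pkl","wb"))
print(s["tcp_pos"],s["qpos"]);P=cloud(im,s).reshape(-1,3)
w=(P[:,0]>.42)&(P[:,0]<.60)&(P[:,1]>0.0)&(P[:,1]<.3)
for lo,hi in((.18,.192),(.1965,.204),(.16,.17)):
    q=P[w&(P[:,2]>lo)&(P[:,2]<hi)]
    if len(q):print(lo,len(q),cv2.minAreaRect(q[:,:2].astype(np.float32)*1000),q.mean(0))
E
```

```text
[0.50798409 0.15863407 0.28050722] [ 1.55102066e-01 -2.83092881e-02  1.72614292e+00 -1.08232632e-03
  1.43940850e+00 -2.17662413e-01]
0.18 79 ((498.2262878417969, 182.44281005859375), (11.59604549407959, 1.9232176542282104), 19.744340896606445) [0.49804264 0.18282029 0.18600113]
0.1965 1427 ((506.9525146484375, 160.12098693847656), (11.477800369262695, 49.7928581237793), 21.169227600097656) [0.50660909 0.16091324 0.19879757]
0.16 16660 ((507.0059509277344, 159.49655151367188), (44.16328430175781, 260.61328125), 21.29534912109375) [0.49968757 0.17822217 0.16499152]
```

View pics/w1.png

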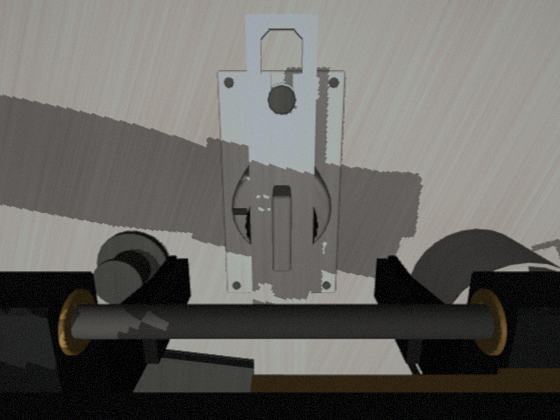

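The wrist view is aligned with the bar: fin at px (282,230), keyhole at the top (stud head px 282,100, wide end px 282,50), shoulder mark at px (239,211). Bar centre is about (0.507, 0.159), angle 21.2°. I descend from here.

```bash
python3 - <<'E'
from h import *
print(row([.5075,.1593,.191],toolR(21.3)))
E
```

```text
[0.358, -0.0022, -0.003, 0.0003, 0.0003, -0.0006]
```

Call:
{"api": "arm_command", "payload": {
  "steps": [
    [0.1, -0.002, -0.003, 0, 0, 0, -0.3],
    [0.2, -0.002, -0.003, 0, 0, 0, 0],
    [0.28, -0.002, -0.003, 0, 0, 0, 0],
    [0.33, -0.002, -0.003, 0, 0, 0, 0],
    [0.358, -0.002, -0.003, 0, 0, 0, 0],
    [0.358, -0.002, -0.003, 0, 0, 0, 0],
    [0.358, -0.002, -0.003, 0, 0, 0, 1],
    [0.358, -0.002, -0.003, 0, 0, 0, 1],
    [0.358, -0.002, -0.003, 0, 0, 0, 1],
    [0.358, -0.002, -0.003, 0, 0, 0, 1]
  ]
}}

```text
time_s: 4.05
tcp_pos: [0.5083, 0.1594, 0.1922]
tool_rot: [0.586, 0.4, 0.582, -0.397]
force: [-0.5, 0.0, 0.5]
grip_width: 0.33
```

Call:
{"api": "arm_command", "payload": {
  "steps": [
    [0, 0, 0, 0, 0, 0, 1],
    [0, 0, 0, 0, 0, 0, 1],
    [0, 0, 0, 0, 0, 0, 1],
    [0, 0, 0, 0, 0, 0, 1],
    [0, 0, 0, 0, 0, 0, 1],
    [0, 0, 0, 0, 0, 0, 1],
    [0, 0, 0, 0, 0, 0, 1],
    [0, 0, 0, 0, 0, 0, 1],
    [0, 0, 0, 0, 0, 0, 1],
    [0, 0, 0, 0, 0, 0, 1]
  ]
}}

```text
time_s: 4.88
tcp_pos: [0.5085, 0.1593, 0.1928]
tool_rot: [0.586, 0.4, 0.582, -0.397]
force: [-1.3, -1.2, 5.6]
grip_width: 0.134
```

```bash
python3 - <<'E'
from h import *
s=arm.get_state();print(s["tcp_pos"],s["force"],s["moment"],s["grip_width"])
u=np.array([.363,-.932,0])
p=s["tcp_pos"]
for k,dz in((0,.0012),(.014,.0012),(.028,.0012),(.028,.06)): print(row(p+u*k+[0,0,dz],toolR(21.3)))
E
```

```text
[0.50846795 0.15933394 0.19280915] [-1.28860188 -1.21306097  5.62260803] [-0.28680531  0.45843099 -0.12258487] 0.1342325801610378
[-0.0048, 0.0, 0.0, 0.0003, 0.0004, -0.001]
[-0.0046, -0.0001, 0.056, 0.0003, 0.0004, -0.001]
[-0.0045, -0.0002, 0.112, 0.0003, 0.0004, -0.001]
[-0.2397, 0.0013, 0.1127, 0.0003, 0.0004, -0.001]
```

Call:
{"api": "arm_command", "payload": {
  "steps": [
    [-0.004, 0, 0, 0, 0, 0, 1],
    [-0.005, 0, 0, 0, 0, 0, 1],
    [-0.005, 0, 0.016, 0, 0, 0, 1],
    [-0.005, 0, 0.032, 0, 0, 0, 1],
    [-0.005, 0, 0.048, 0, 0, 0, 1],
    [-0.005, 0, 0.064, 0, 0, 0, 1],
    [-0.005, 0, 0.08, 0, 0, 0, 1],
    [-0.005, 0, 0.096, 0, 0, 0, 1],
    [-0.005, 0, 0.112, 0, 0, 0, 1],
    [-0.005, 0, 0.112, 0, 0, 0, 1]
  ]
}}

```text
time_s: 5.72
tcp_pos: [0.519, 0.1325, 0.1942]
tool_rot: [0.586, 0.4, 0.582, -0.397]
force: [0.4, 0.9, -2.7]
grip_width: 0.137
```

```bash
python3 - <<'E'
from h import *
s=arm.get_state();print(s["tcp_pos"],s["force"],s["moment"],s["grip_width"])
print((s["tcp_pos"]-[.50847,.15933,.1928])@[.363,-.932,0])
im=arm.get_image("wrist");save(im,"w2");im=arm.get_image("scene");save(im,"s2")
cv2.imwrite("pics/s2c.png",cv2.resize(im["pixels"][130:270,220:380,::-1],None,fx=4,fy=4,interpolation=3))
E
```

```text
[0.51903544 0.13246255 0.19417037] [ 0.44295648  0.87519708 -2.65344361] [-0.08267391  0.01545036 -0.08403158] 0.13702531362247275
0.028875713660328282
```

View pics/w2.png

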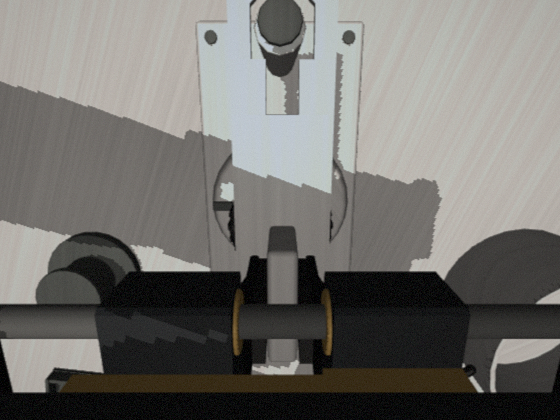

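View pics/s2c.png

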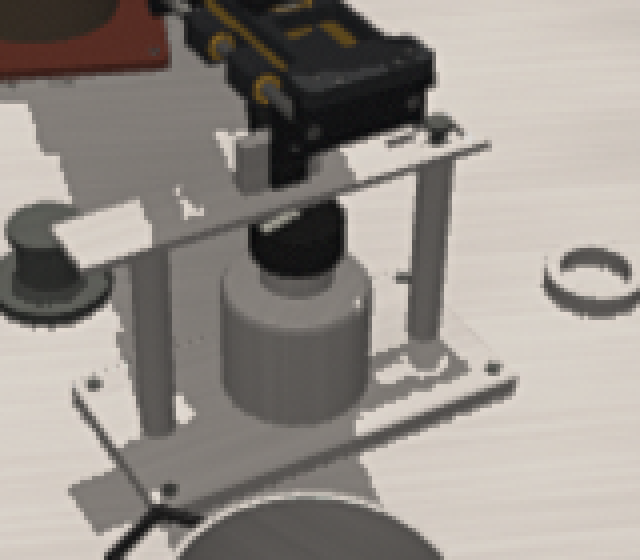

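The stud head (px 281,20) now sits in the keyhole's wide part. The bar moved 28.9 mm, and force stays low. I'll lift slowly.

Call:
{"api": "arm_command", "payload": {
  "steps": [
    [-0.015, 0, 0, 0, 0, 0, 1],
    [-0.03, 0, 0, 0, 0, 0, 1],
    [-0.045, 0, 0, 0, 0, 0, 1],
    [-0.06, 0, 0, 0, 0, 0, 1],
    [-0.075, 0, 0, 0, 0, 0, 1],
    [-0.09, 0, 0, 0, 0, 0, 1],
    [-0.11, 0, 0, 0, 0, 0, 1],
    [-0.13, 0, 0, 0, 0, 0, 1],
    [-0.15, 0, 0, 0, 0, 0, 1],
    [-0.18, 0, 0, 0, 0, 0, 1]
  ]
}}

```text
time_s: 6.65
tcp_pos: [0.5181, 0.1331, 0.2393]
tool_rot: [0.586, 0.4, 0.582, -0.397]
force: [-0.1, 0.1, -2.4]
grip_width: 0.132
```

```bash
python3 - <<'E'
from h import *
s=arm.get_state();print(s["tcp_pos"],s["force"],s["moment"],s["grip_width"])
im=arm.get_image("scene");save(im,"s3");P=cloud(im);
cv2.imwrite("pics/s3c.png",cv2.resize(im["pixels"][110:270,200:380,::-1],None,fx=4,fy=3.7,interpolation=3))
p=P.reshape(-1,3);w=(p[:,0]>.40)&(p[:,0]<.64)&(p[:,1]>-.01)&(p[:,1]<.3)&(p[:,2]>.19)&(p[:,2]<.215)
q=p[w];c=q.mean(0);n=np.linalg.svd(q-c)[2][2];print(len(q),c,n)
im=arm.get_image("wrist");save(im,"w3");s["tcp_pos"];pickle.dump((im,s),open("w3.pkl","wb"))
p=cloud(im,s).reshape(-1,3);w=(p[:,0]>.40)&(p[:,0]<.64)&(p[:,1]>-.01)&(p[:,1]<.3)&(p[:,2]>.195)&(p[:,2]<.215)
q=p[w];c=np.median(q,0);n=np.linalg.svd(q-c,full_matrices=False)[2][2];print(len(q),c,n)
print(cv2.minAreaRect(q[:,:2].astype(np.float32)*1000))
print(row([.521,-.265,.25],toolR(13.4),s))
E
```

```text
[0.51814271 0.13305484 0.23927366] [-0.1099781   0.05960781 -2.37551652] [-0.06601635  0.06156419  0.01078373] 0.1324207091778474
1320 [0.52923564 0.12122696 0.21182267] [-0.02490452 -0.01074733 -0.99963206]
21184 [0.49735684 0.18832134 0.21153469] [-0.00174871 -0.0010948   0.99999787]
((506.7441711425781, 161.51785278320312), (44.37437057495117, 177.80160522460938), 21.27511978149414)
[-0.0425, -0.5691, 1.4871, 0.0221, 0.0003, -0.0009]
```

View pics/s3c.png

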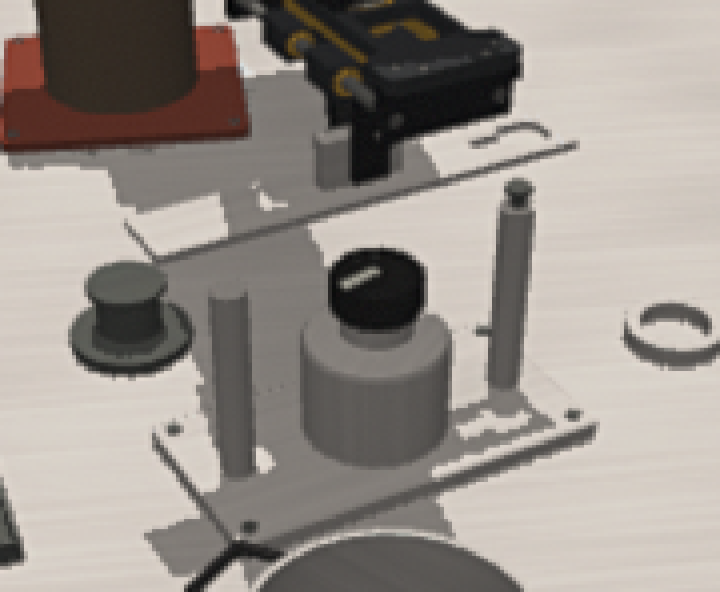

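Call:
{"api": "arm_command", "payload": {
  "steps": [
    [-0.04, -0.01, 0.03, 0, 0, 0, 1],
    [-0.04, -0.03, 0.09, 0.001, 0, 0, 1],
    [-0.04, -0.07, 0.19, 0.003, 0, 0, 1],
    [-0.04, -0.115, 0.3, 0.005, 0, 0, 1],
    [-0.04, -0.16, 0.42, 0.007, 0, 0, 1],
    [-0.04, -0.207, 0.54, 0.009, 0, 0, 1],
    [-0.04, -0.253, 0.66, 0.011, 0, 0, 1],
    [-0.04, -0.3, 0.78, 0.013, 0, 0, 1],
    [-0.04, -0.345, 0.9, 0.015, 0, 0, 1],
    [-0.04, -0.383, 1.0, 0.016, 0, 0, 1]
  ]
}}

```text
time_s: 7.58
tcp_pos: [0.5207, -0.1373, 0.2517]
tool_rot: [0.566, 0.43, 0.56, -0.426]
force: [0.5, -0.2, -2.0]
grip_width: 0.136
```

```bash
python3 - <<'E'
from h import *
s=arm.get_state();print(s["tcp_pos"],s["force"],s["grip_width"],s["qpos"])
print(row([.522,-.265,.24],toolR(13.4),s),row([.522,-.265,.10],toolR(13.4),s))
E
```

```text
[ 0.52071091 -0.1373165   0.25167527] [ 0.53651978 -0.19188716 -2.03185643] 0.13617868705300903 [-4.06314523e-01  5.51753725e-04  1.75170217e+00  3.37369290e-03
  1.37964356e+00 -6.77721295e-01]
[0.0472, -0.1321, 0.4933, 0.0059, 0.0005, -0.0015] [0.6071, -0.1375, 0.4914, 0.0059, 0.0005, -0.0015]
```

Call:
{"api": "arm_command", "payload": {
  "steps": [
    [0.0, -0.025, 0.1, 0.001, 0, 0, 1],
    [0.05, -0.05, 0.2, 0.002, 0, -0.001, 1],
    [0.1, -0.08, 0.3, 0.004, 0, -0.0015, 1],
    [0.15, -0.11, 0.4, 0.006, 0, -0.0015, 1],
    [0.22, -0.13, 0.47, 0.006, 0, -0.0015, 1],
    [0.31, -0.135, 0.491, 0.006, 0, -0.0015, 1],
    [0.42, -0.1375, 0.491, 0.006, 0, -0.0015, 1],
    [0.52, -0.1375, 0.491, 0.006, 0, -0.0015, 1],
    [0.58, -0.1375, 0.491, 0.006, 0, -0.0015, 1],
    [0.61, -0.1375, 0.491, 0.006, 0, -0.0015, 1]
  ]
}}

```text
time_s: 8.42
tcp_pos: [0.5201, -0.2646, 0.0966]
tool_rot: [0.554, 0.438, 0.555, -0.439]
force: [-0.6, 0.4, -2.7]
grip_width: 0.139
```

```bash
python3 - <<'E'
from h import *
s=arm.get_state();im=arm.get_image("wrist");save(im,"w4");print(s["tcp_pos"],s["force"],s["grip_width"])
p=cloud(im,s).reshape(-1,3);w=(p[:,0]>.35)&(p[:,0]<.7)&(p[:,1]>-.45)&(p[:,1]<-.1)&(p[:,2]>.055)&(p[:,2]<.08)
q=p[w];c=np.median(q,0);n=np.linalg.svd(q-c,full_matrices=False)[2][2];print(len(q),c,n);print(cv2.minAreaRect(q[:,:2].astype(np.float32)*1000))
w=(p[:,0]>.45)&(p[:,0]<.6)&(p[:,1]>-.3)&(p[:,1]<-.1)&(p[:,2]<.013);print(np.median(p[w],0))
im=arm.get_image("side");save(im,"d4");p=cloud(im).reshape(-1,3);w=(p[:,0]>.35)&(p[:,0]<.7)&(p[:,1]>-.45)&(p[:,1]<-.1)&(p[:,2]>.06)&(p[:,2]<.08)
q=p[w];c=np.median(q,0);n=np.linalg.svd(q-c,full_matrices=False)[2][2];print(len(q),c,n);print(cv2.minAreaRect(q[:,:2].astype(np.float32)*1000))
print(row([.522,-.265,.037],toolR(13.4),s))
E
```

```text
[ 0.5201099  -0.26455125  0.09660761] [-0.55889909  0.37474974 -2.70493645] 0.1388601187449254
21494 [ 0.50814385 -0.20744783  0.06900606] [-0.00673737 -0.00203559 -0.99997523]
((512.4532470703125, -234.8382568359375), (44.233482360839844, 177.39141845703125), 13.234700202941895)
[ 0.54911337 -0.18374553  0.00308397]
1038 [ 0.53082485 -0.32671643  0.06774028] [ 1.81564779e-04  1.60217535e-03 -9.99998700e-01]
((518.9371337890625, -264.7146301269531), (46.789085388183594, 262.23907470703125), 13.291598320007324)
[0.2384, 0.0077, 0.0035, -0.0002, -0.0, 0.0005]
```

View pics/w4.png

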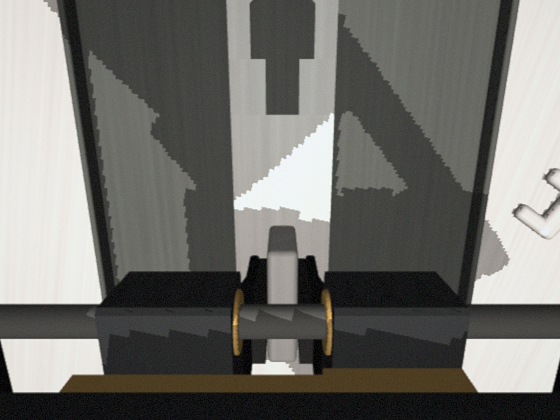

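View pics/d4.png

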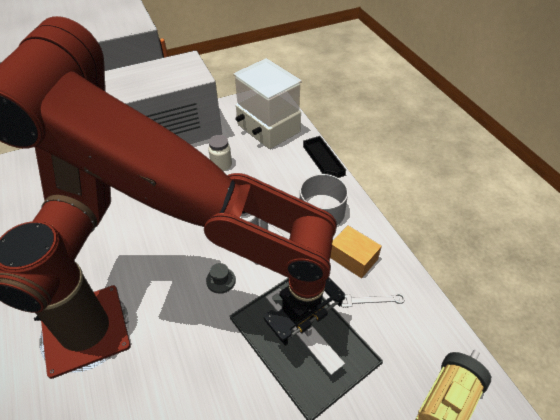

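The bar hangs level, centred and parallel to the pan. I lower it gently, slowing near the floor.

Call:
{"api": "arm_command", "payload": {
  "steps": [
    [0.05, 0.003, 0.002, 0, 0, 0, 1],
    [0.1, 0.005, 0.003, 0, 0, 0, 1],
    [0.14, 0.006, 0.003, 0, 0, 0, 1],
    [0.175, 0.006, 0.003, 0, 0, 0, 1],
    [0.2, 0.006, 0.003, 0, 0, 0, 1],
    [0.215, 0.006, 0.003, 0, 0, 0, 1],
    [0.225, 0.006, 0.003, 0, 0, 0, 1],
    [0.23, 0.006, 0.003, 0, 0, 0, 1],
    [0.234, 0.006, 0.003, 0, 0, 0, 1],
    [0.236, 0.006, 0.003, 0, 0, 0, 1]
  ]
}}

```text
time_s: 9.35
tcp_pos: [0.5227, -0.2653, 0.0393]
tool_rot: [0.555, 0.438, 0.555, -0.439]
force: [-0.4, -0.2, -1.8]
grip_width: 0.134
```

```bash
python3 - <<'E'
from h import *
s=arm.get_state();print(s["tcp_pos"],s["force"],s["moment"],s["grip_width"])
E
```

```text
[ 0.52272955 -0.26534812  0.03933812] [-0.4115053  -0.20001191 -1.7774248 ] [-0.08146767  0.01022471 -0.00500622] 0.13383153671851214
```

Not in contact yet; I continue in fine steps.

Call:
{"api": "arm_command", "payload": {
  "steps": [
    [0.002, 0, 0, 0, 0, 0, 1],
    [0.004, 0, 0, 0, 0, 0, 1],
    [0.006, 0, 0, 0, 0, 0, 1],
    [0.008, 0, 0, 0, 0, 0, 1],
    [0.01, 0, 0, 0, 0, 0, 1],
    [0.012, 0, 0, 0, 0, 0, 1],
    [0.013, 0, 0, 0, 0, 0, 1],
    [0.014, 0, 0, 0, 0, 0, 1],
    [0.014, 0, 0, 0, 0, 0, 1],
    [0.014, 0, 0, 0, 0, 0, 1]
  ]
}}

```text
time_s: 10.18
tcp_pos: [0.5228, -0.2654, 0.0369]
tool_rot: [0.555, 0.438, 0.555, -0.439]
force: [-3.7, 2.1, 6.8]
grip_width: 0.136
```

```bash
python3 - <<'E'
from h import *
s=arm.get_state();print(s["tcp_pos"],s["force"],s["moment"],s["grip_width"])
E
```

```text
[ 0.52278067 -0.26543625  0.0368681 ] [-3.74695976  2.13080482  6.75409564] [ 0.29805177  0.55453725 -0.00919707] 0.13624285596643795
```

Call:
{"api": "arm_command", "payload": {
  "steps": [
    [0, 0, 0, 0, 0, 0, 0.5],
    [0, 0, 0, 0, 0, 0, 0.2],
    [0, 0, 0, 0, 0, 0, 0],
    [0, 0, 0, 0, 0, 0, 0],
    [0, 0, 0, 0, 0, 0, 0],
    [-0.02, 0, 0, 0, 0, 0, 0],
    [-0.06, 0, 0, 0, 0, 0, 0],
    [-0.14, 0, 0, 0, 0, 0, -0.3],
    [-0.26, 0, 0, 0, 0, 0, -0.6],
    [-0.4, 0, 0, 0, 0, 0, -1]
  ]
}}

```text
time_s: 11.02
tcp_pos: [0.5217, -0.2644, 0.1369]
tool_rot: [0.554, 0.438, 0.556, -0.439]
force: [0.7, -0.3, 0.3]
grip_width: 0.643
```

```bash
python3 - <<'E'
from h import *
s=arm.get_state();im=arm.get_image("wrist");save(im,"w5");print(s["tcp_pos"],s["force"],s["grip_width"])
p=cloud(im,s).reshape(-1,3);w=(p[:,0]>.35)&(p[:,0]<.7)&(p[:,1]>-.45)&(p[:,1]<-.05)&(p[:,2]>.0065)&(p[:,2]<.013)
q=p[w];print(len(q),np.median(q,0))
print(row([.5135,.145,.25],toolR(21.3),s))
im=arm.get_image("scene");save(im,"s5");pickle.dump((im,s),open("s5.pkl","wb"));p=cloud(im).reshape(-1,3)
cv2.imwrite("pics/s5c.png",cv2.resize(im["pixels"][150:240,250:370,::-1],None,fx=6,fy=6,interpolation=3))
w=(p[:,0]>.45)&(p[:,0]<.57)&(p[:,1]>.09)&(p[:,1]<.2)&(p[:,2]>.12)&(p[:,2]<.155)
q=p[w];print("lid",len(q),q.min(0),q.max(0),np.percentile(q[:,2],[50,75,90,97]));t=q[q[:,2]>np.percentile(q[:,2],97)-.003];print(t.mean(0),cv2.minEnclosingCircle(t[:,:2].astype(np.float32)*1000))
E
```

```text
[ 0.52167715 -0.26444496  0.13689896] [ 0.66374707 -0.33004681  0.26672203] 0.6429101452612532
18130 [ 0.51704343 -0.22628089  0.0090187 ]
[-0.4522, 0.3445, -1.6015, -0.0221, -0.0002, 0.0006]
lid 440 [0.48785895 0.11554276 0.12012681] [0.54662167 0.17302271 0.14502475] [0.13986209 0.14104621 0.14182018 0.14268244]
[0.51621857 0.14339394 0.14111955] ((515.4458618164062, 143.597900390625), 28.01553726196289)
```

View pics/w5.png

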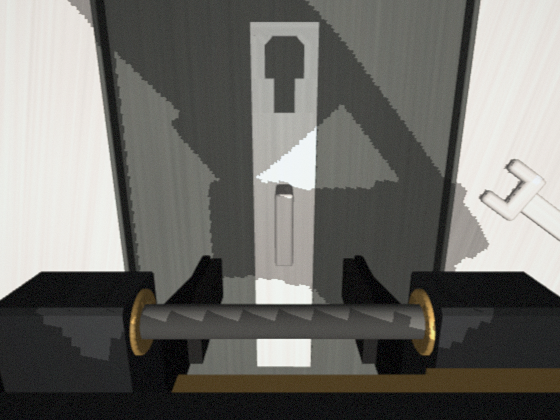

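View pics/s5c.png

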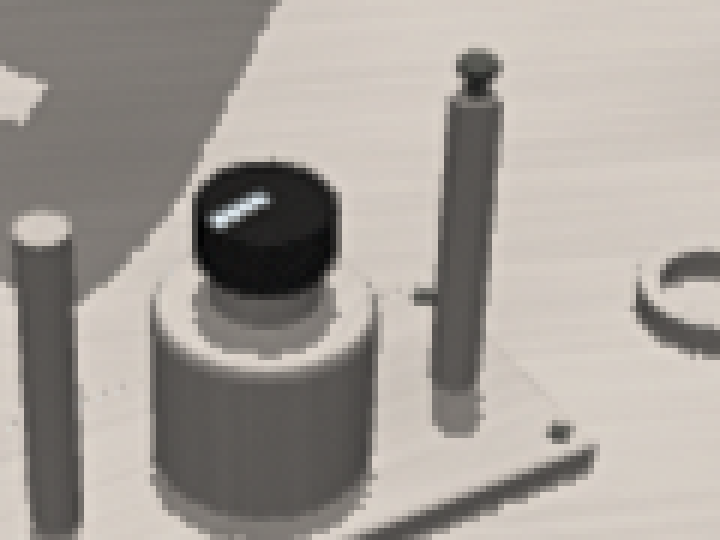

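The bar lies flat, fin up, in the middle of the pan. In the scene crop the rib points to about stand -y (px 213,222 against the lid centre 265,197), so there's about 90° clockwise to go. Next I move over the lid at yaw 75°.

Call:
{"api": "arm_command", "payload": {
  "steps": [
    [-0.15, 0, 0, 0, 0, 0, -1],
    [-0.3, 0.0, -0.05, -0.005, 0, 0, -1],
    [-0.42, 0.03, -0.15, -0.015, 0, 0, -1],
    [-0.45, 0.06, -0.28, -0.03, 0, 0, -1],
    [-0.45, 0.09, -0.41, -0.045, 0, 0, -1],
    [-0.45, 0.12, -0.54, -0.06, 0, 0, -1],
    [-0.45, 0.15, -0.67, -0.075, 0, 0, -1],
    [-0.45, 0.175, -0.8, -0.09, 0, 0, -1],
    [-0.45, 0.2, -0.91, -0.105, 0, 0, -1],
    [-0.45, 0.22, -1.0, -0.12, 0, 0, -1]
  ]
}}

```text
time_s: 11.95
tcp_pos: [0.5212, -0.0087, 0.2556]
tool_rot: [0.682, 0.2, 0.673, -0.203]
force: [0.6, 0.4, 0.1]
grip_width: 0.999
```

```bash
python3 - <<'E'
from h import *
s=arm.get_state();print(s["tcp_pos"],s["qpos"]);print(row([.5135,.145,.25],toolR(75),s))
E
```

```text
[ 0.52121012 -0.0086769   0.25563617] [-0.16369395 -0.04490179  1.78891976 -0.00705081  1.38616469 -1.15522355]
[0.0169, 0.498, -0.3619, -0.0503, 0.002, 0.0006]
```

Call:
{"api": "arm_command", "payload": {
  "steps": [
    [0.0, 0.08, -0.06, -0.01, 0, 0, -1],
    [0.0, 0.17, -0.12, -0.02, 0, 0, -1],
    [0.01, 0.26, -0.19, -0.03, 0, 0, -1],
    [0.015, 0.35, -0.255, -0.04, 0, 0, -1],
    [0.017, 0.43, -0.31, -0.05, 0.001, 0, -1],
    [0.017, 0.48, -0.35, -0.05, 0.002, 0, -1],
    [0.017, 0.498, -0.362, -0.05, 0.002, 0, -1],
    [0.017, 0.498, -0.362, -0.05, 0.002, 0, -1],
    [0.017, 0.498, -0.362, -0.05, 0.002, 0, -1],
    [0.017, 0.498, -0.362, -0.05, 0.002, 0, -1]
  ]
}}

```text
time_s: 12.78
tcp_pos: [0.5136, 0.144, 0.2501]
tool_rot: [0.701, 0.092, 0.701, -0.095]
force: [0.0, -1.0, 0.3]
grip_width: 1.002
```

```bash
python3 - <<'E'
from h import *
s=arm.get_state();im=arm.get_image("wrist");save(im,"w6");pickle.dump((im,s),open("w6.pkl","wb"));print(s["tcp_pos"],s["qpos"])
P=cloud(im,s);p=P.reshape(-1,3)
w=(p[:,0]>.46)&(p[:,0]<.57)&(p[:,1]>.09)&(p[:,1]<.2)&(p[:,2]>.12)&(p[:,2]<.155)
q=p[w];print("lid",len(q),np.percentile(q[:,2],[10,50,90,99]),cv2.minEnclosingCircle(q[:,:2].astype(np.float32)*1000))
g=cv2.cvtColor(im["pixels"],cv2.COLOR_RGB2GRAY)
t=(g>120).reshape(-1)&w;r=p[t];print("rib",len(r),r.mean(0),cv2.minAreaRect(r[:,:2].astype(np.float32)*1000))
w=(p[:,0]>.46)&(p[:,0]<.57)&(p[:,1]>.09)&(p[:,1]<.2)&(p[:,2]>.085)&(p[:,2]<.099);print("shoulder",cv2.minEnclosingCircle(p[w][:,:2].astype(np.float32)*1000),np.median(p[w],0))
w=(p[:,2]>.17)&(p[:,2]<.18)&(p[:,0]>.4)&(p[:,0]<.55)&(p[:,1]>.19)&(p[:,1]<.28);print("stud",w.sum(),p[w].mean(0) if w.any() else"")
E
```

```text
[0.51362026 0.14401385 0.25010767] [ 1.27856632e-01 -1.27383731e-03  1.75646393e+00 -3.97267736e-03
  1.38793973e+00 -1.17726061e+00]
lid 5253 [0.13797226 0.13966904 0.14072595 0.14224477] ((512.5908813476562, 145.81910705566406), 29.116607666015625)
rib 225 [0.51909634 0.13415232 0.14094443] ((507.94970703125, 129.42613220214844), (37.259883880615234, 25.234907150268555), 22.105022430419922)
shoulder ((511.9388122558594, 145.62606811523438), 45.61448669433594) [0.4896588  0.15480441 0.09142349]
stud 802 [0.47758896 0.23345221 0.17381832]
```

View pics/w6.png

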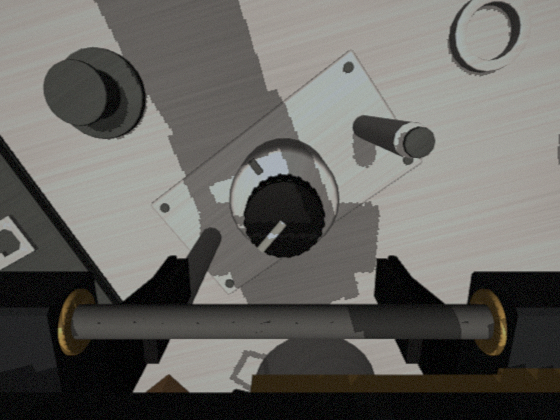

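The view shows the lid centred at px (284,215), with the rib pointing to lower left (262,248) and the shoulder mark at (257,167).

```bash
python3 - <<'E'
from h import *
im,s=pickle.load(open("w6.pkl","rb"))
c=np.array([.5125,.1455])
f=lambda a:np.degrees(np.arctan2(a[1],a[0]))
a=ray(im,262,248,.142,s)[:2];b=ray(im,283,224,.142,s)[:2];m=ray(im,257,167,.095,s)[:2]
print("rib",a,b,f(a-b),f(a-c),"mark",m,f(m-c))
print(row([.5127,.1452,.133],toolR(75)))
cv2.imwrite("pics/w6c.png",cv2.resize(im["pixels"][130:270,210:360,::-1],None,fx=4,fy=4,interpolation=3))
E
```

```text
rib [0.52735257 0.12620429] [0.51420166 0.14498388] -54.99734112712666 -52.41328237041903 mark [0.47823462 0.13363749] -160.9043979499624
[0.4682, 0.0059, -0.0049, -0.0006, -0.0, 0.0007]
```

View pics/w6c.png

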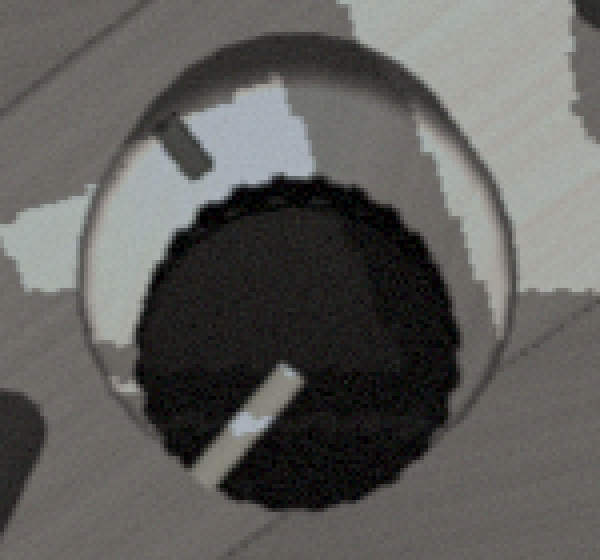

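```bash
python3 - <<'E'
from h import *
print(row([.5127,.1452,.135],toolR(82)))
E
```

```text
[0.4602, 0.0059, -0.0049, -0.02, -0.0, 0.0007]
```

Call:
{"api": "arm_command", "payload": {
  "steps": [
    [0.1, 0.006, -0.005, -0.01, 0, 0, -1],
    [0.2, 0.006, -0.005, -0.02, 0, 0, -1],
    [0.28, 0.006, -0.005, -0.02, 0, 0, -1],
    [0.35, 0.006, -0.005, -0.02, 0, 0, -1],
    [0.4, 0.006, -0.005, -0.02, 0, 0, -1],
    [0.44, 0.006, -0.005, -0.02, 0, 0, -1],
    [0.46, 0.006, -0.005, -0.02, 0, 0.0007, -1],
    [0.46, 0.006, -0.005, -0.02, 0, 0.0007, -1],
    [0.46, 0.006, -0.005, -0.02, 0, 0.0007, -1],
    [0.46, 0.006, -0.005, -0.02, 0, 0.0007, -1]
  ]
}}

```text
time_s: 13.67
tcp_pos: [0.5136, 0.1453, 0.1363]
tool_rot: [0.706, 0.05, 0.705, -0.049]
force: [-0.9, -0.6, -1.0]
grip_width: 1.0
```

```bash
python3 - <<'E'
from h import *
s=arm.get_state();print(s["tcp_pos"],s["qpos"],s["force"],s["moment"]);print(row([.5127,.1452,.135],toolR(82)))
E
```

```text
[0.51357097 0.1452529  0.13626797] [ 1.27638833e-01  1.07678034e-01  1.86692071e+00  3.31051477e-04
  1.16516479e+00 -1.30356312e+00] [-0.90387641 -0.59410442 -1.02794187] [ 0.01058462 -0.00790391  0.03290742]
[0.0051, -0.0007, -0.0034, -0.0, 0.0003, -0.0001]
```

Now I close on the lid.

Call:
{"api": "arm_command", "payload": {
  "steps": [
    [0.005, 0, -0.003, 0, 0, 0, 0],
    [0.005, 0, -0.003, 0, 0, 0, 0.5],
    [0.005, 0, -0.003, 0, 0, 0, 1],
    [0.005, 0, -0.003, 0, 0, 0, 1],
    [0.005, 0, -0.003, 0, 0, 0, 1],
    [0.005, 0, -0.003, 0, 0, 0, 1],
    [0.005, 0, -0.003, 0, 0, 0, 1],
    [0.005, 0, -0.003, 0, 0, 0, 1],
    [0.005, 0, -0.003, 0, 0, 0, 1],
    [0.005, 0, -0.003, 0, 0, 0, 1]
  ]
}}

```text
time_s: 14.5
tcp_pos: [0.5128, 0.1451, 0.1351]
tool_rot: [0.706, 0.049, 0.705, -0.049]
force: [-0.5, -3.1, 1.2]
grip_width: 0.632
```

```bash
python3 - <<'E'
from h import *
s=arm.get_state();print(s["tcp_pos"],s["qpos"],s["force"],s["moment"],s["grip_width"]*87);a=Rq(s["tool_rot"]).as_matrix()
print(a.round(3).tolist(),np.degrees(np.arctan2(a[1,1],a[0,1])))
E
```

```text
[0.512841   0.14509017 0.13510124] [ 1.27764733e-01  1.07528605e-01  1.86950057e+00 -1.26750290e-04
  1.16283454e+00 -1.30316944e+00] [-0.47244432 -3.06723687  1.23059957] [-0.44401187  0.16129704 -0.01999452] 55.020039058247335
[[0.002, 0.139, 0.99], [0.0, 0.99, -0.139], [-1.0, 0.0, 0.002]] 81.9893813697944
```

Call:
{"api": "arm_command", "payload": {
  "steps": [
    [0.0005, 0, 0, 0.012, 0, 0, 1],
    [0.001, 0, 0, 0.027, 0, 0, 1],
    [0.002, 0, 0, 0.043, 0, 0, 1],
    [0.0025, 0, 0, 0.06, 0, 0, 1],
    [0.003, 0, 0, 0.077, 0, 0, 1],
    [0.004, 0, 0, 0.094, 0, 0, 1],
    [0.0045, 0, 0, 0.11, 0, 0, 1],
    [0.005, 0, 0, 0.125, 0, 0, 1],
    [0.0055, 0, 0, 0.139, 0, 0, 1],
    [0.0055, 0, 0, 0.139, 0, 0, 1]
  ]
}}

```text
time_s: 15.33
tcp_pos: [0.5131, 0.1454, 0.1339]
tool_rot: [0.618, 0.345, 0.617, -0.343]
force: [0.6, 0.1, 1.5]
grip_width: 0.633
```

```bash
python3 - <<'E'
from h import *
s=arm.get_state();im=arm.get_image("scene");print(s["tcp_pos"],s["qpos"][5],s["force"],s["moment"],s["grip_width"]*87);a=Rq(s["tool_rot"]).as_matrix()
print(np.degrees(np.arctan2(a[1,1],a[0,1])))
save(im,"s7");cv2.imwrite("pics/s7c.png",cv2.resize(im["pixels"][130:250,240:380,::-1],None,fx=5,fy=5,interpolation=3))
im=arm.get_image("wrist");save(im,"w7");cv2.imwrite("pics/w7c.png",cv2.resize(im["pixels"][130:420,160:400,::-1],None,fx=2,fy=2,interpolation=3))
E
```

```text
[0.51308355 0.14538021 0.13385122] -0.42672618843725796 [0.56061735 0.13540021 1.50935932] [-0.12955112 -0.04072116 -0.04835528] 55.10054173664474
31.772954572270418
```

View pics/w7c.png

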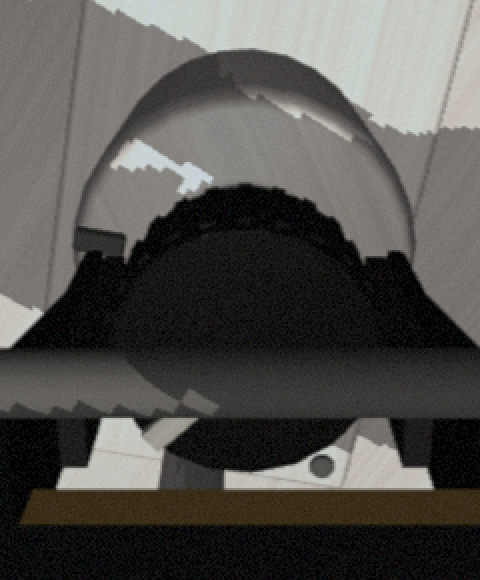

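View pics/s7c.png

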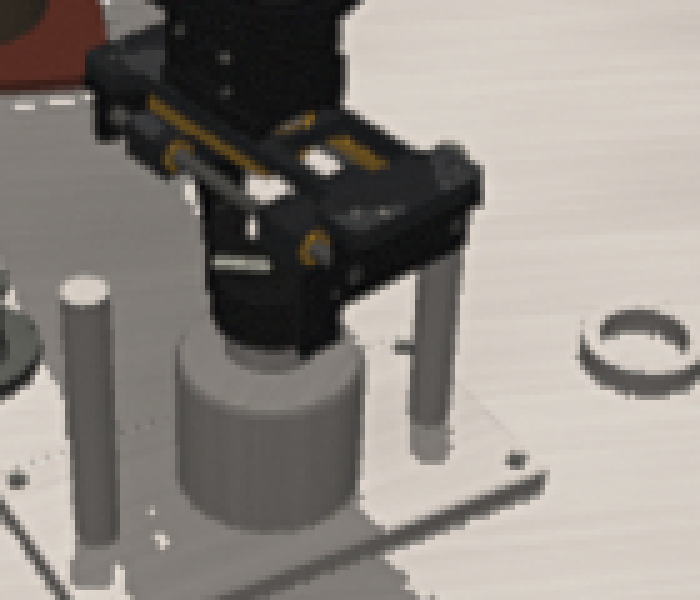

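The rib turns with the gripper: the lid has moved 50°, about 55° to go to the bite point. I continue 45°, then go in small steps while watching the torque.

Call:
{"api": "arm_command", "payload": {
  "steps": [
    [0.0005, 0, 0, 0.012, 0, 0, 1],
    [0.001, 0, 0, 0.027, 0, 0, 1],
    [0.002, 0, 0, 0.043, 0, 0, 1],
    [0.0025, 0, 0, 0.06, 0, 0, 1],
    [0.003, 0, 0, 0.077, 0, 0, 1],
    [0.004, 0, 0, 0.092, 0, 0, 1],
    [0.0045, 0, 0, 0.105, 0, 0, 1],
    [0.005, 0, 0, 0.115, 0, 0, 1],
    [0.005, 0, 0, 0.122, 0, 0, 1],
    [0.005, 0, 0, 0.125, 0, 0, 1]
  ]
}}

```text
time_s: 16.27
tcp_pos: [0.5134, 0.1454, 0.1327]
tool_rot: [0.441, 0.554, 0.44, -0.552]
force: [1.6, -0.6, 0.5]
grip_width: 0.635
```

```bash
cat > st.py <<'E'
from h import *
s=arm.get_state();print(s["time_s"],s["tcp_pos"],s["qpos"][5],s["force"],s["moment"],s["grip_width"]*87);a=Rq(s["tool_rot"]).as_matrix()
print(np.degrees(np.arctan2(a[1,1],a[0,1])))
E
python3 st.py
```

```text
16.2667 [0.51344827 0.14540647 0.13271217] 0.3523531518846617 [ 1.64993563 -0.64104108  0.46903159] [-0.19076452 -0.24768282  0.06663772] 55.27277212963287
-12.86890626312511
```

Call:
{"api": "arm_command", "payload": {
  "steps": [
    [0.0002, 0, 0, 0.003, 0, 0, 1],
    [0.0004, 0, 0, 0.006, 0, 0, 1],
    [0.0006, 0, 0, 0.009, 0, 0, 1],
    [0.0008, 0, 0, 0.012, 0, 0, 1],
    [0.001, 0, 0, 0.015, 0, 0, 1],
    [0.001, 0, 0, 0.018, 0, 0, 1],
    [0.001, 0, 0, 0.02, 0, 0, 1],
    [0.001, 0, 0, 0.022, 0, 0, 1],
    [0.001, 0, 0, 0.024, 0, 0, 1],
    [0.001, 0, 0, 0.024, 0, 0, 1]
  ]
}}

```text
time_s: 17.1
tcp_pos: [0.5135, 0.1454, 0.1325]
tool_rot: [0.398, 0.586, 0.397, -0.584]
force: [0.9, -1.3, 0.4]
grip_width: 0.633
```

```bash
python3 st.py
```

```text
17.1 [0.51354732 0.1454167  0.13248351] 0.5040547155034092 [ 0.93270582 -1.32736049  0.40860445] [-0.32012323 -0.11611036  0.03037265] 55.05489639267532
-21.559546396134678
```

Call:
{"api": "arm_command", "payload": {
  "steps": [
    [0.0002, 0, 0, 0.002, 0, 0, 1],
    [0.0002, 0, 0, 0.004, 0, 0, 1],
    [0.0004, 0, 0, 0.006, 0, 0, 1],
    [0.0004, 0, 0, 0.008, 0, 0, 1],
    [0.0006, 0, 0, 0.01, 0, 0, 1],
    [0.0006, 0, 0, 0.012, 0, 0, 1],
    [0.0006, 0, 0, 0.014, 0, 0, 1],
    [0.0006, 0, 0, 0.016, 0, 0, 1],
    [0.0006, 0, 0, 0.016, 0, 0, 1],
    [0.0006, 0, 0, 0.016, 0, 0, 1]
  ]
}}

```text
time_s: 17.93
tcp_pos: [0.5136, 0.1454, 0.1324]
tool_rot: [0.368, 0.605, 0.367, -0.603]
force: [-0.1, -1.2, 1.8]
grip_width: 0.638
```

```bash
python3 st.py
```

```text
17.9333 [0.51357223 0.14537186 0.13235023] 0.6046686738615021 [-0.1033359  -1.24976888  1.84971598] [-0.34483474 -0.02282501  0.41017069] 55.477423987487335
-27.32655031182249
```

Torque rises to 0.41 N m at about 109° of turn: the seal begins to bite. Now a further ~13°, gently.

Call:
{"api": "arm_command", "payload": {
  "steps": [
    [0.0003, 0, 0, 0.004, 0, 0, 1],
    [0.0005, 0, 0, 0.008, 0, 0, 1],
    [0.0008, 0, 0, 0.012, 0, 0, 1],
    [0.001, 0, 0, 0.016, 0, 0, 1],
    [0.0013, 0, 0, 0.02, 0, 0, 1],
    [0.0013, 0, 0, 0.024, 0, 0, 1],
    [0.0013, 0, 0, 0.028, 0, 0, 1],
    [0.0013, 0, 0, 0.032, 0, 0, 1],
    [0.0013, 0, 0, 0.036, 0, 0, 1],
    [0.0013, 0, 0, 0.036, 0, 0, 1]
  ]
}}

```text
time_s: 18.77
tcp_pos: [0.5137, 0.1453, 0.1323]
tool_rot: [0.297, 0.643, 0.297, -0.64]
force: [0.2, -2.1, 2.8]
grip_width: 0.635
```

```bash
python3 st.py; python3 - <<'E'
from h import *
im=arm.get_image("wrist");save(im,"w8")
E
```

```text
18.7667 [0.51368029 0.14530885 0.13228681] 0.8313776554132031 [ 0.21498233 -2.13760615  2.77247617] [-0.40184967  0.0895231   0.56608136] 55.25506769534984
-40.312892501700745
```

View pics/w8.png

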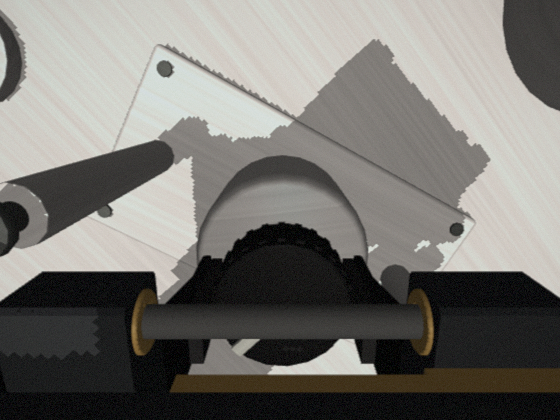

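Torque is 0.57 N m and the rib hasn't slipped relative to the fingers, so I estimate the seal at about 0.2–0.27 rad. Release and rise.

Call:
{"api": "arm_command", "payload": {
  "steps": [
    [0, 0, 0, 0, 0, 0, 0],
    [0, 0, 0, 0, 0, 0, -0.6],
    [0, 0, 0, 0, 0, 0, -1],
    [0, 0, 0, 0, 0, 0, -1],
    [0, 0, 0, 0, 0, 0, -1],
    [0, 0, 0, 0, 0, 0, -1],
    [-0.04, 0, 0, 0, 0, 0, -1],
    [-0.14, 0, 0, 0, 0, 0, -1],
    [-0.28, 0, 0, 0, 0, 0, -1],
    [-0.42, 0, 0, 0, 0, 0, -1]
  ]
}}

```text
time_s: 19.65
tcp_pos: [0.5124, 0.1452, 0.2382]
tool_rot: [0.298, 0.642, 0.297, -0.641]
force: [1.3, 0.6, -0.3]
grip_width: 0.996
```

```bash
python3 st.py; python3 - <<'E'
from h import *
print(row([.5137,.1453,.25],toolR(75)))
E
```

```text
19.65 [0.51236113 0.14516513 0.23816992] 0.830245901069277 [ 1.25241326  0.59538839 -0.27977553] [-0.07300257  0.06080338 -0.00862624] 86.61339658623572
-40.250226639791684
[-0.0473, 0.0038, -0.0039, -0.3201, 0.0, -0.0003]
```

Call:
{"api": "arm_command", "payload": {
  "steps": [
    [-0.047, 0, 0, -0.018, 0, 0, -1],
    [-0.047, 0, 0, -0.036, 0, 0, -1],
    [-0.047, 0, 0, -0.054, 0, 0, -1],
    [-0.047, 0, 0, -0.072, 0, 0, -1],
    [-0.047, 0, 0, -0.09, 0, 0, -1],
    [-0.047, 0, 0, -0.108, 0, 0, -1],
    [-0.047, 0, 0, -0.126, 0, 0, -1],
    [-0.047, 0, 0, -0.144, 0, 0, -1],
    [-0.047, 0, 0, -0.162, 0, 0, -1],
    [-0.047, 0, 0, -0.165, 0, 0, -1]
  ]
}}

```text
time_s: 20.48
tcp_pos: [0.5124, 0.1452, 0.2507]
tool_rot: [0.578, 0.409, 0.577, -0.408]
force: [0.1, 0.3, 0.3]
grip_width: 0.995
```

```bash
python3 st.py; python3 - <<'E'
from h import *
s=arm.get_state();im=arm.get_image("wrist");save(im,"w9");pickle.dump((im,s),open("w9.pkl","wb"))
cv2.imwrite("pics/w9c.png",cv2.resize(im["pixels"][120:270,200:360,::-1],None,fx=4,fy=4,interpolation=3))
im=arm.get_image("scene");save(im,"s9");im=arm.get_image("side");save(im,"d9");pickle.dump(im,open("d9.pkl","wb"))
E
```

```text
20.4833 [0.51237789 0.14521684 0.2507194 ] -0.21081659374143544 [0.1402643  0.32630118 0.28124033] [-0.04474582  0.03136718  0.02879367] 86.60510765677867
19.399816889150465
```

View pics/w9c.png

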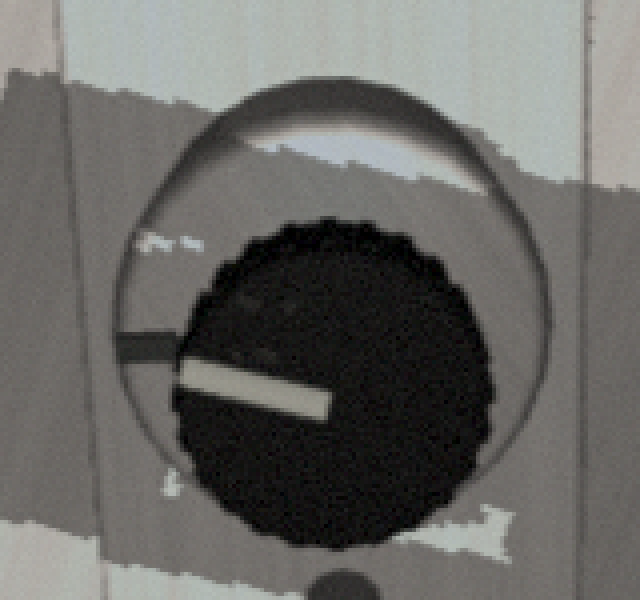

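View pics/d9.png

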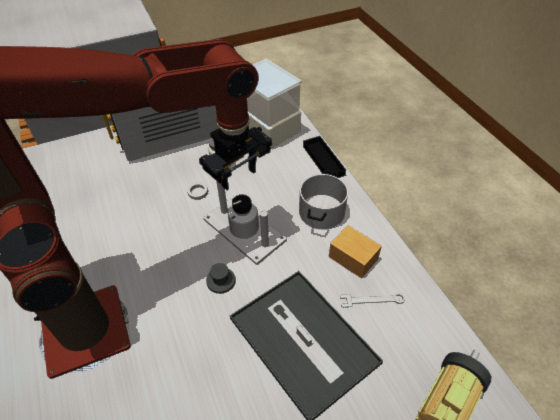

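```bash
python3 - <<'E'
from h import *
im,s=pickle.load(open("w9.pkl","rb"))
f=lambda a:np.degrees(np.arctan2(a[1],a[0]))
px=lambda x,y:(200+x/4,120+y/4)
a=ray(im,*px(180,374),.139,s)[:2];b=ray(im,*px(331,404),.139,s)[:2];m=ray(im,*px(118,347),.095,s)[:2];m2=ray(im,*px(178,346),.095,s)[:2]
print("rib",a,b,f(a-b),"mark",m,m2,f(m-m2))
for c in([.5125,.1455],[.5135,.145]):print(f(a-c),f(m-c),f(m-c)-f(a-c))
P=cloud(im,s).reshape(-1,3);w=np.hypot(P[:,0]-.5125,P[:,1]-.1455)<.02;print("lid top",np.nanmedian(P[w&(P[:,2]>.12)],0))
d=pickle.load(open("d9.pkl","rb"));P=cloud(d).reshape(-1,3);w=(P[:,0]>.4)&(P[:,0]<.64)&(P[:,1]>-.42)&(P[:,1]<-.11)&(P[:,2]>.007)&(P[:,2]<.0125)
col=d["pixels"].reshape(-1,3).mean(1)
q=P[w&(col>90)];q=q[np.abs(q@[.973,.232,0]-(.522*.973-.265*.232))<.06];print(len(q),cv2.minAreaRect(q[:,:2].astype(np.float32)*1000),np.percentile(q[:,2],[5,50,95]))
print(np.linalg.svd(q-q.mean(0),full_matrices=False)[2][2])
E
```

```text
rib [0.48610562 0.14289415] [0.51248552 0.14640889] -172.41085754670263 mark [0.47260131 0.13068594] [0.48395574 0.1348924 ] -159.67189273551995
-174.36160937213535 -159.6304412922723 14.731168079863039
-175.60423040753952 -160.71054913587307 14.893681271666452
lid top [0.51235445 0.14619404 0.13713943]
1008 ((521.3614501953125, -266.69586181640625), (46.29203414916992, 261.6837158203125), 13.93030834197998) [0.00726511 0.00922981 0.01195896]
[4.05854556e-04 8.08145479e-04 9.99999591e-01]
```

The rib sits 13–15° past the mark, well inside the 3–34° range. The bar lies flat in the pan and the gripper is clear, so I hand in.

```bash
python3 -c "
from plant import arm
print(arm.sign_off())"
```

```text
the job is handed in; nothing more can be done
None
```

The bar is in the sheet pan and the lid is screwed down snug. I handed the job in at about 20.6 s of the 67 s allowed, with the gripper open about 9 cm above the lid.

- **Transport bar:** I slid it 28.9 mm, lifted it straight off the stud without catching, and laid it fin up in the pan with a contact force of about 9 N. The last side picture shows it flat (tilt under 0.1°), centred to within about 2 mm and lined up with the pan to within about 0.6°.
- **Lid:** I turned it about 122° clockwise in one grip with no sign of slipping. The torque rose to 0.41 N m where the seal began to bite and ended at 0.57 N m. After I let go, the rib was 13–15° past the mark, or about 0.22–0.26 rad of seal, where snug is 0.04–0.60.
- **Other things on the cart:** I didn't touch any of them. In the last side picture they look where they were; I didn't measure them again.

No check failed. The torque reading alone puts the seal a little lower, at about 0.17 rad, which is still snug. The cameras disagreed by 2–3 mm on the bar and lid positions, close to the stated calibration error.

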